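# Try the action of a treadle bird feeder

## Robot

A 6-joint arm with a two-finger parallel gripper is mounted at the origin on the work surface. World frame = base frame: x ahead of the robot, y to its left, z up, the work surface at z = 0. Lengths are in m, angles in rad, forces in N, time in s.
With the tool pointing down it reaches from about 0.35 to 0.975 m from the base axis. Payload 4.9 kg.
Tool frame: the origin (TCP) lies midway between the tips of the shut fingers; the grasp point (between the pads) lies 19 mm behind it; x points along the fingers, y is the direction in which the jaws open and shut, and the axes are right-handed (so a half turn about x gives the same grasp; the last joint's range is limited). The gripper opens to 85 mm and grips with 20 to 120 N. Pads are 22 mm wide; open, the fingers measure 114 mm over their backs; the gripper's body (76 mm by 85 mm) begins 54 mm behind the grasp point. The pads swing forward as they close: fully open they stand 13 mm farther back than shut.
Start: joints at [-1.224, 0.053, 1.613, -0, 1.476, -0.119], TCP at [0.281, -0.558, 0.231] pointing down, gripper open.
Joint ranges: [-3.01, 3.01], [-1.01, 2.22], [0.06, 2.58], [-1.02, 4.17], [0.09, 2.62], [-3.14, 3.14]. Speed limits (rad/s): [2.57, 2.57, 3.14, 3.14, 3.14, 3.14].

## Interface

Orientations are given as a unit quaternion [w, x, y, z].
In Python, from plant import manip gives the robot as it stands.
- The arm moves only by the tool send_rows, never from a script. Its argument "motion" is a list that holds one entry, the list of rows, each a list of 6 numbers: the shift along the world's x, y, z in cm, then the turn, a rotation vector about the world's x, y, z in rad. A call has 1 to 12 rows; each row shifts and turns the commanded pose from where the row before left it; what a row does not reach is not made up. A row lasts 1/12 s, in which the tool goes at most 41.7 mm and 7.16 degrees, less where a joint would pass 70% of its speed; a pose out of reach is approached as far as the arm can. A call with a gripper value outside its range is refused whole. "fingers" is the closure, from 0 (fully open) to 1 (shut), set as the call begins (left out, the last holds). The fingers move at their own pace and stop on an object; the grip force is fixed at half the most. Time passes only in rows, so rows that do not move let the fingers close. It gives the time, the measured TCP pose, the force and the opening at its end, in the units of the state.
- manip.state(): the state, without advancing time (a new reading comes with each control period).
- manip.grab_frame(name): name is "scene" or "side" or "wrist"; returns the picture (400x640x3 uint8, red, green, blue); there is no depth.
- manip.calibration(name): a dict with "mtx" (3x3 intrinsics, pixels), "k1" (the pictures are not rectified: a ray, as slopes to the right and down, at radius r is drawn at 1 + k1 r^2 times it, then the intrinsics apply), "cam_to_world" (4x4, takes a point from camera to world coordinates); the wrist camera has in their place "hand_eye" (4x4, takes a point from camera to tool coordinates, whose origin is the TCP and whose axes are the tool frame's). Camera axes: x right, y up, looking along -z (the intrinsics and any distortion apply to the point x, -y, -z); pixel columns grow to the right and rows downward; lengths in m; the calibration is good to about 2 mm. A picture is of the moment at which its call begins: read the wrist's pose just before it. calibration takes no time and is no camera call.
- manip.job_done(): hands the job in, once; it reports no verdict.
Trained networks look in the newest picture that a camera, given by its name, has taken for a name from the list of things; names that differ only in an ending like _2 or _b are one class to them, and where a whole thing is asked for, a point or a joint stands for the part that bears it (a point fixed in the world has none). Each returns a list of dicts, best first, with "confidence" (0 to 1); they miss things now and then, are a little off and sometimes report something else, mostly with a low value. They report only what shows in the picture. A call takes as long as a camera call.
- manip.boxes_of(query, camera): "centre" ([x, y, z] in m, in the coordinates of the camera as it stood for that picture, good to about 4 mm: the middle of the surface that is visible of it).
- manip.trace(query, camera): "region" (400x640 bool, what is visible of it).
- manip.landmark_of(query, camera): "centre" ([x, y, z] in m, in the coordinates of the camera as it stood for that picture, good to about 4 mm: a listed point, or the origin of a listed thing).
The state is a dict: "time": time; "joint_pos": joint angles; "joint_vel": joint speeds; "joint_efforts": joint torques, N m; "tool_pos": TCP position; "tool_rot": TCP orientation; "contact_force": force on the tool from outside, world axes, zero at the start; "ft_torque": the same for the moment, N m; "gripper_width": opening from 0.0 (shut) to 1.0 (fully open).
Only numpy, scipy, OpenCV 4.12 (cv2) and the standard library are available. Lean on these libraries where they do the work, as an engineer would, in place of code of your own. Each camera call takes 0.05 s, during which the arm holds its last target.

## Task

Try out the wide bird feeder: press its treadle board right down with the fingertips so that the linked lid swings fully open, and keep it open for at least two seconds. Then, with the fingers still on the board, ease it slowly all the way back up, taking a second or more, so that the lid comes down gently without dropping or slamming, and finish clear with the lid shut. Work the lid only through the board, never by touching the lid itself; leave the narrow feeder shut, and do not push or pick up anything else on the bench.

Things in the scene. Friction and masses are not known exactly. Their poses are not given: they have to be found in the camera images.
- wide_feeder: bird feeder with a treadle, fixed to the bench: brown wooden box 150 mm deep (x), 210 mm wide (y), 120 mm high, plywood lid on top (lid top 131 mm up), origin at the centre of its underside. The treadle board stands out in front, along its own -x; the lid's hinge is on the rear (+x) top edge. The WIDE one of the two feeders, the one to work. The two may stand in either place.
- wide_press (a point): middle of the top face of the wide feeder's treadle board; moves with the board. At rest it is 159 mm in front (-x) of the feeder's origin and 110 mm above the bench; pressed right down, 164 mm in front and 44 mm above the bench. The face is tilted 0.2 rad front-up at rest, 0.2 rad front-down when pressed
- wide_lever (a joint): angle of the wide feeder's treadle lever, rad: 0 at rest (board up, lid shut), 0.40 pressed right down against its stop. Sprung: needs about 4 to 9 N downward on the middle of the board; let go, it flies back up and slams the lid
- wide_lid (a joint): angle of the wide feeder's lid, rad: 0 shut, about 0.87 fully open. Linked by rods to the lever: it rises about 2.2 rad per rad of lever
- wide_board: the wide feeder's treadle board: pale wood, 42 mm front to back by 74 mm along the feeder's y by 12 mm thick, in the middle of an 8 mm steel crossbar between two steel side arms, its middle about 85 to 90 mm clear of the box front; origin on its pivot. It turns about a pivot line parallel to the feeder's y, 65 mm above the bench over the feeder's origin
- wide_lid_panel: the wide feeder's lid, plywood 170 by 250 by 6 mm with a 14 mm front lip; origin on its rear hinge line. Not to be touched
- narrow_feeder: bird feeder with a treadle, fixed to the bench: brown wooden box 150 mm deep (x), 120 mm wide (y), 120 mm high, plywood lid on top (lid top 131 mm up), origin at the centre of its underside. The treadle board stands out in front, along its own -x; the lid's hinge is on the rear (+x) top edge. The NARROW one, same in build (with a like board); to be left shut
- narrow_lid (a joint): angle of the narrow feeder's lid, rad: 0 shut
- mallet: walnut mallet lying down, head 75 by 115 by 65 mm high, handle 220 mm long along its +x; origin under the head's centre; bystander
- finial_cap: small copper finial cap, 36 mm across, 28 mm high, between the two feeders; origin at the centre of its underside; bystander
- sanding_block: gray stone sanding block 85 by 50 by 30 mm; origin at the centre of its underside; bystander
- pencil: flat carpenter's pencil 170 by 13 by 8 mm; origin at the centre of its underside; bystander
- screw_jar: closed glass jar, 64 mm across, 75 mm high; origin at the centre of its underside; bystander

How it is judged:
On the way, in this order (a step that is already met when the one before it is completed fails the run):
1. the board is held down by the fingers and the wide feeder's lid stays fully open for two seconds (value of joint wide_lid above 0.78 rad and contact force between the fingers and wide_board above 0.5 N), for 2 s.
2. on the way down the half-open lid is still carried by the fingers on the board (value of joint wide_lid between 0.104588 and 0.610095 rad and contact force between the fingers and wide_board above 0.3 N), for 0.12 s.
At the end, for the whole second after the job is handed in: wide feeder's lid shut (under 0.04 rad) with its lever back at rest (under 0.02 rad), narrow feeder shut, every loose bystander within 20 mm of where it was (value of joint each of wide_lid, narrow_lid below 0.04 rad and value of joint wide_lever below 0.02 rad and distance of each of mallet, finial_cap, sanding_block, pencil, screw_jar from where it was at the start of the episode below 0.02 m); the robot touches nothing.
It fails at once if the wide feeder's lid falls or slams: it closes faster than 2.5 rad/s (0.4 m/s at its edge) (velocity of joint wide_lid below -2.5 rad/s).
It fails at once if the robot touches the wide feeder's lid itself (contact force between any of the fingers, the arm and wide_lid_panel above 0.5 N).
It fails at once if the narrow feeder is opened (value of joint narrow_lid above 0.1 rad).
It fails at once if a bystander is pushed, lifted or carried more than 20 mm (distance of any of mallet, finial_cap, sanding_block, pencil, screw_jar from where it was at the start of the episode above 0.02 m).
It also fails if it takes over 45 s, if anything falls off the work surface, if the arm or the gripper's body presses on something with over 40 N, if the wrist force passes 120 N, or if a joint passes its speed limit or range.

## Working session

There is one attempt and no reset: what is moved stays moved. The work goes in short steps, Python scripts to look and compute and a tool call to move; the robot and the scene stay as the last step left them, time stands still between calls to the robot, and variables do not carry over. Pictures are saved under pics/ and viewed, and the job is handed in when it is done.

Besides the shell and the picture viewer there is one more tool, called after "Call:" as a command line: name --argument value ..., lists and objects as JSON in quotes. send_rows: Moves the arm, as the interface text tells. Its arguments: {"type":"object","properties":{"motion":{"type":"array","items":{"type":"array","items":{"type":"array","items":{"type":"number"}}}},"fingers":{"type":"number"}},"required":["motion"]}

```bash
mkdir -p pics
cat > h.py <<'E'
from plant import manip
import numpy as np, cv2
def shot(c,n):
    f=manip.grab_frame(c); cv2.imwrite(f'pics/{n}.png',f[:,:,::-1]); return f
def toworld(c,p):
    T=np.array(manip.calibration(c)["cam_to_world"]); return (T@np.r_[p,1])[:3]
E
python3 - <<'E'
from h import *
np.set_printoptions(precision=4,suppress=True)
print(manip.state())
for c in("scene","side"):
    shot(c,c+"0")
    for q in("wide_feeder","wide_press","wide_board","wide_lid_panel","narrow_feeder","mallet","finial_cap","sanding_block","pencil","screw_jar"):
        print(c,q,[(round(d["confidence"],2),toworld(c,d["centre"])) for d in manip.landmark_of(q,c)[:2]])
shot("wrist","w0")
E
```

```text
{'time': 0.0, 'joint_pos': array([-1.224 ,  0.0533,  1.6143, -0.    ,  1.476 , -0.119 ]), 'joint_vel': array([ 0.0003, -0.0007, -0.0002, -0.0011, -0.0014,  0.0002]), 'joint_efforts': array([ -0.0005, -39.3674, -37.0182,  -0.0003,   0.0071,   0.    ]), 'tool_pos': array([ 0.2805, -0.5578,  0.2301]), 'tool_rot': array([-0.1625, -0.6879, -0.1639,  0.6881]), 'contact_force': array([-0.503 ,  0.4876,  0.9577]), 'ft_torque': array([ 0.0023,  0.008 , -0.0456]), 'gripper_width': 1.0030128250164716}
scene wide_feeder [(0.79, array([ 0.5397,  0.1393, -0.0033])), (0.55, array([0.5098, 0.0697, 0.126 ]))]
scene wide_press [(0.98, array([0.5908, 0.2938, 0.1132]))]
scene wide_board []
scene wide_lid_panel [(0.88, array([0.5096, 0.0657, 0.1248]))]
scene narrow_feeder [(0.91, array([ 0.4569, -0.3718, -0.0001])), (0.38, array([0.3553, 0.5168, 0.0002]))]
scene mallet [(0.96, array([ 0.7826, -0.0688, -0.0053]))]
scene finial_cap [(0.4, array([ 0.491 , -0.0444, -0.0024]))]
scene sanding_block [(0.84, array([ 0.6187,  0.4653, -0.0001])), (0.67, array([ 0.5421,  0.1395, -0.0035]))]
scene pencil [(0.69, array([ 0.3524,  0.5167, -0.0002]))]
scene screw_jar [(0.7, array([ 0.51  ,  0.4875, -0.0061]))]
side wide_feeder [(0.64, array([0.5382, 0.1466, 0.0022]))]
side wide_press [(0.86, array([0.5947, 0.2909, 0.1124]))]
side wide_board []
side wide_lid_panel [(0.86, array([0.5152, 0.0661, 0.1259]))]
side narrow_feeder [(0.74, array([ 0.4608, -0.3737, -0.0003]))]
side mallet [(0.74, array([ 0.7814, -0.0704,  0.0006]))]
side finial_cap []
side sanding_block [(0.89, array([0.6175, 0.4615, 0.0028]))]
side pencil [(0.79, array([0.3544, 0.5158, 0.0004]))]
side screw_jar [(0.81, array([0.5094, 0.4916, 0.0016]))]
```

View pics/scene0.png

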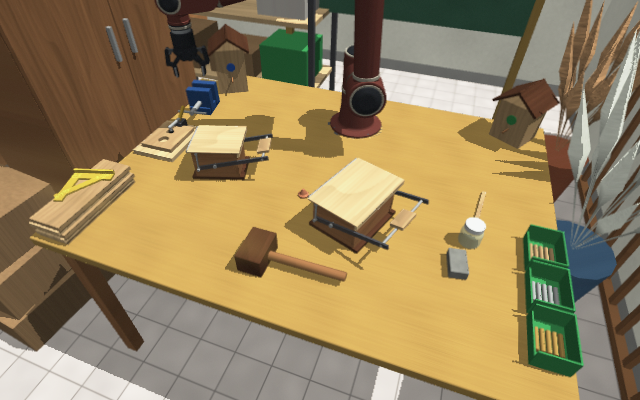

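View pics/side0.png

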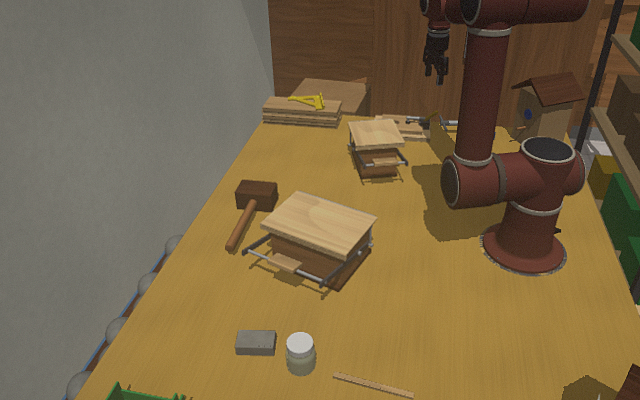

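Run:
```python
from h import *
from scipy.spatial.transform import Rotation as R
np.set_printoptions(precision=4,suppress=True)
s=manip.state();q=s["tool_rot"];r=R.from_quat(q[[1,2,3,0]]);print(r.as_matrix())
print(manip.calibration("wrist"))
a=np.arctan2(.149,.054);
for k in (0,1):
    M=np.c_[[0,0,-1],[np.cos(a-np.pi/2+k*np.pi),np.sin(a-np.pi/2+k*np.pi),0],[0,0,0]];M[:,2]=np.cross(M[:,0],M[:,1])
    print((R.from_matrix(M)*r.inv()).as_rotvec(), a)
```

```text
[[ 0.      0.4491 -0.8935]
 [-0.0001 -0.8935 -0.4491]
 [-1.      0.0001  0.    ]]
{'mtx': array([[306.4002,   0.    , 322.4748],
       [  0.    , 306.4002, 204.0635],
       [  0.    ,   0.    ,   1.    ]]), 'k1': -0.012153599004670857, 'hand_eye': array([[ 0.0002,  0.2945, -0.9557, -0.1427],
       [ 1.    ,  0.001 ,  0.0005, -0.0029],
       [ 0.0011, -0.9557, -0.2945, -0.0745],
       [ 0.    ,  0.    ,  0.    ,  1.    ]])}
[0.0001 0.     0.7573] 1.223103489909123
[ 0.0001 -0.0001 -2.3843] 1.223103489909123
```

View pics/w0.png

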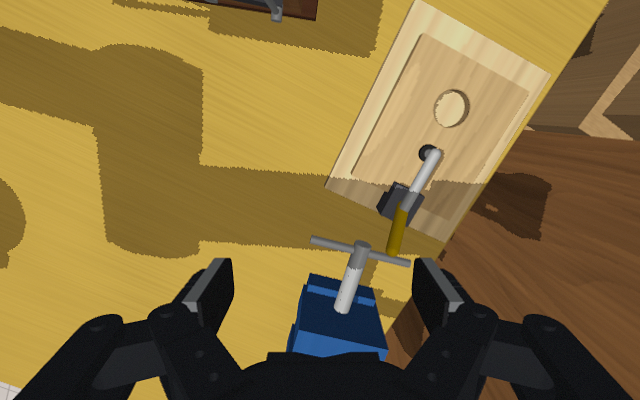

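Call:
send_rows --motion '[[[0.3, 0.8, 1, 0, 0, 0], [0.7, 2, 1, 0, 0, 0.025], [1.1, 2.9, 1, 0, 0, 0.03], [1.1, 2.9, 1, 0, 0, 0.03], [1.1, 2.9, 1, 0, 0, 0.03], [1.1, 2.9, 0, 0, 0, 0.03], [1.1, 2.9, 0, 0, 0, 0.03], [1.1, 2.9, 0, 0, 0, 0.03], [1.1, 2.9, 0, 0, 0, 0.03], [1.1, 2.9, 0, 0, 0, 0.03], [1.1, 2.9, 0, 0, 0, 0.03], [1.1, 2.9, 0, 0, 0, 0.03]]]' --fingers 1

```text
time: 2.15
tool_pos: [0.401, -0.2385, 0.2823]
tool_rot: [0.273, 0.653, 0.272, -0.652]
contact_force: [0.3, -0.7, 0.7]
gripper_width: 0.002
```

Call:
send_rows --motion '[[[1.1, 2.9, 0, 0, 0, 0.03], [1.1, 2.9, 0, 0, 0, 0.03], [1.1, 2.9, 0, 0, 0, 0.03], [1.1, 2.9, 0, 0, 0, 0.03], [1.1, 2.9, 0, 0, 0, 0.03], [1.1, 2.9, 0, 0, 0, 0.03], [1.1, 2.9, 0, 0, 0, 0.03], [1.1, 2.9, 0, 0, 0, 0.03], [1.1, 2.9, 0, 0, 0, 0.03], [1.1, 2.9, 0, 0, 0, 0.03], [1.1, 2.9, 0, 0, 0, 0.03], [1.1, 2.9, 0, 0, 0, 0.03]]]'

```text
time: 3.15
tool_pos: [0.5327, 0.1097, 0.2824]
tool_rot: [0.386, 0.593, 0.385, -0.592]
contact_force: [-0.3, -0.9, 0.6]
gripper_width: 0.001
```

Call:
send_rows --motion '[[[1.1, 2.9, 0, 0, 0, 0.03], [1.1, 2.9, 0, 0, 0, 0.03], [1.1, 2.9, 0, 0, 0, 0.012], [1.1, 2.9, 0, 0, 0, 0], [1.1, 2.9, 0, 0, 0, 0], [1.1, 2.9, 0, 0, 0, 0], [0.8, 2, 0, 0, 0, 0], [0.6, 1.5, 0, 0, 0, 0], [0, 0.5, 0, 0, 0, 0], [0, 0, 0, 0, 0, 0]]]'

```text
time: 3.98
tool_pos: [0.6122, 0.3228, 0.2816]
tool_rot: [-0.406, -0.579, -0.406, 0.579]
contact_force: [-0.0, -0.9, 0.5]
gripper_width: 0.005
```

Run:
```python
from h import *
from scipy.spatial.transform import Rotation as R
np.set_printoptions(precision=4,suppress=True)
s=manip.state();q=s["tool_rot"];r=R.from_quat(q[[1,2,3,0]]);print(s,r.as_matrix())
H=np.array(manip.calibration("wrist")["hand_eye"])
shot("wrist","w1")
for qn in("wide_press","wide_feeder","wide_lid_panel"):
    for d in manip.landmark_of(qn,"wrist")[:2]:
        p=(H@np.r_[d["centre"],1])[:3]; print(qn,d["confidence"],r.apply(p)+s["tool_pos"])
shot("scene","scene1");
for d in manip.landmark_of("wide_press","scene"): print(toworld("scene",d["centre"]))
shot("side","side1")
for d in manip.landmark_of("wide_press","side"): print(toworld("side",d["centre"]))
```

```text
{'time': 3.9833, 'joint_pos': array([0.3778, 0.1846, 1.3867, 0.0001, 1.5705, 0.724 ]), 'joint_vel': array([-0.0277, -0.0239,  0.0254, -0.014 ,  0.0023, -0.0102]), 'joint_efforts': array([  0.704 , -45.1507, -38.1857,   0.0736,  -0.0593,   0.0589]), 'tool_pos': array([0.6122, 0.3228, 0.2816]), 'tool_rot': array([-0.4063, -0.5786, -0.4065,  0.5787]), 'contact_force': array([-0.0033, -0.8834,  0.5093]), 'ft_torque': array([-0.0755, -0.0104,  0.0271]), 'gripper_width': 0.0051763912268298065} [[-0.0002  0.9406 -0.3394]
 [ 0.0001 -0.3394 -0.9406]
 [-1.     -0.0002  0.    ]]
wide_press 0.86 [0.5839 0.295  0.11  ]
[0.592  0.2905 0.1114]
[0.5955 0.2938 0.1113]
```

View pics/w1.png

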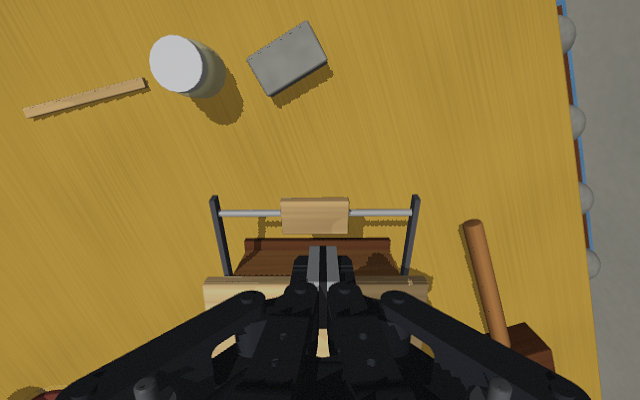

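View pics/side1.png

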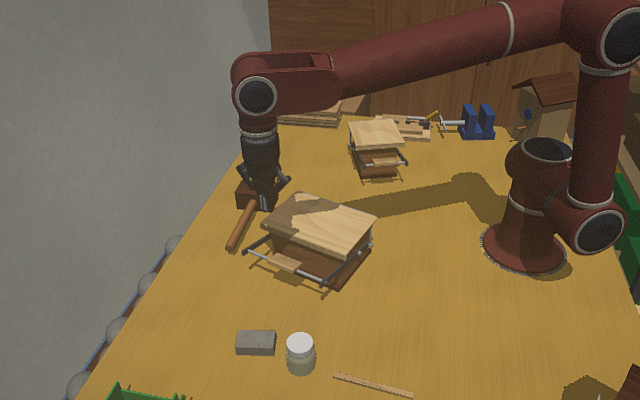

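View pics/scene1.png

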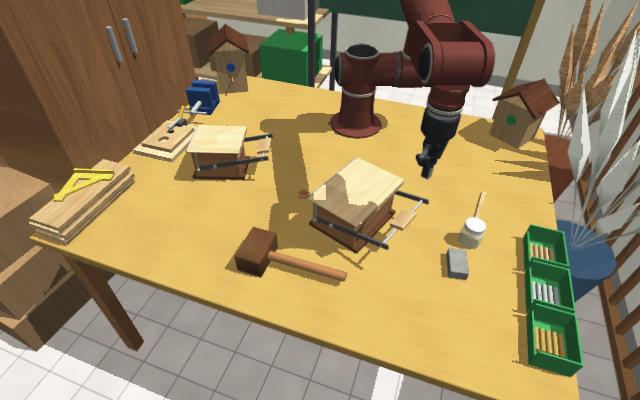

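Run:
```python
from h import *
np.set_printoptions(precision=1,suppress=True)
for c in("side","scene"):
    C=manip.calibration(c);T=np.linalg.inv(np.array(C["cam_to_world"]));print(np.array(C["cam_to_world"])[:3,3]*100)
    a=.3778
    for off in(-.07,0,.07):
      for z in(.28,.45,.5,.55,.6,.65):
        p=T@np.r_[.6122-off*np.sin(a),.3228+off*np.cos(a),z,1]
        u=np.array([p[0],-p[1]])/-p[2];u=u*(1+C["k1"]*(u@u));print(c,off,z,(C["mtx"]@np.r_[u,1])[:2])
```

```text
[ 30.7 116.1  91.6]
side -0.07 0.28 [263.9 191.5]
side -0.07 0.45 [257. 123.]
side -0.07 0.5 [254.8 100.5]
side -0.07 0.55 [252.4  76.7]
side -0.07 0.6 [250.   51.7]
side -0.07 0.65 [247.4  25.4]
side 0 0.28 [266.6 209.5]
side 0 0.45 [259.5 138.7]
side 0 0.5 [257.2 115.2]
side 0 0.55 [254.8  90.5]
side 0 0.6 [252.3  64.2]
side 0 0.65 [249.6  36.5]
side 0.07 0.28 [269.6 229.4]
side 0.07 0.45 [262.4 156.3]
side 0.07 0.5 [260.  131.9]
side 0.07 0.55 [257.5 106. ]
side 0.07 0.6 [254.8  78.5]
side 0.07 0.65 [252.1  49.2]
[136.9  30.8  86.7]
scene -0.07 0.28 [396.9 177.3]
scene -0.07 0.45 [409.4 114.8]
scene -0.07 0.5 [413.7  92.9]
scene -0.07 0.55 [418.4  69. ]
scene -0.07 0.6 [423.6  42.8]
scene -0.07 0.65 [429.2  14. ]
scene 0 0.28 [425.9 176.9]
scene 0 0.45 [442.4 114.6]
scene 0 0.5 [448.2  92.7]
scene 0 0.55 [454.4  68.9]
scene 0 0.6 [461.3  42.8]
scene 0 0.65 [468.7  14.2]
scene 0.07 0.28 [454.6 176.5]
scene 0.07 0.45 [475.1 114.4]
scene 0.07 0.5 [482.3  92.6]
scene 0.07 0.55 [490.1  68.9]
scene 0.07 0.6 [498.6  43. ]
scene 0.07 0.65 [507.8  14.5]
```

Call:
send_rows --motion '[[[0, 0, -1, -0.0282, 0.0102, 0], [0, 0, -2, -0.0282, 0.0102, 0], [-0.4, -0.5, -2, -0.0282, 0.0102, 0], [-0.4, -0.6, -2, -0.0282, 0.0102, 0], [-0.4, -0.6, -2, 0, 0, 0], [-0.4, -0.6, -2, 0, 0, 0], [-0.4, -0.5, -1.5, 0, 0, 0], [0, 0, -1, 0, 0, 0], [0, 0, -0.5, 0, 0, 0], [0, 0, 0, 0, 0, 0], [0, 0, 0, 0, 0, 0]]]'

```text
time: 5.3
tool_pos: [0.5929, 0.2938, 0.1411]
tool_rot: [-0.43, -0.543, -0.381, 0.613]
contact_force: [-0.2, 0.3, 0.2]
gripper_width: 0.004
```

Run:
```python
from h import *
np.set_printoptions(precision=4,suppress=True)
s=manip.state();print(s["tool_pos"],s["contact_force"],s["time"])
a=shot("wrist","w2");b=shot("side","side2");c=shot("scene","scene2")
z=lambda i,x,y:cv2.resize(i[y:y+150,x:x+200],(800,600),interpolation=2)
cv2.imwrite("pics/side2z.png",z(b,200,150)[:,:,::-1]);cv2.imwrite("pics/scene2z.png",z(c,300,120)[:,:,::-1])
```

```text
[0.5929 0.2938 0.1411] [-0.1722  0.2803  0.2075] 5.3
```

View pics/w2.png

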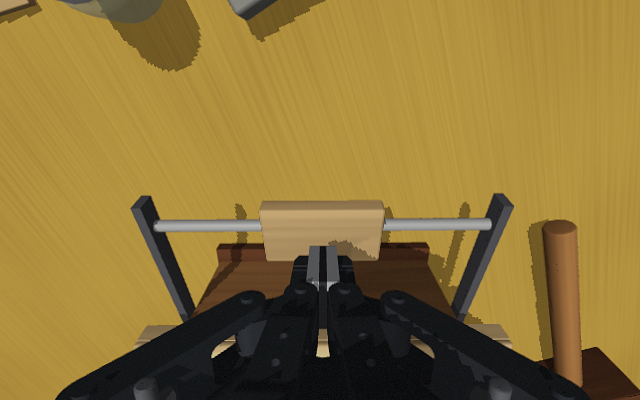

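View pics/side2z.png

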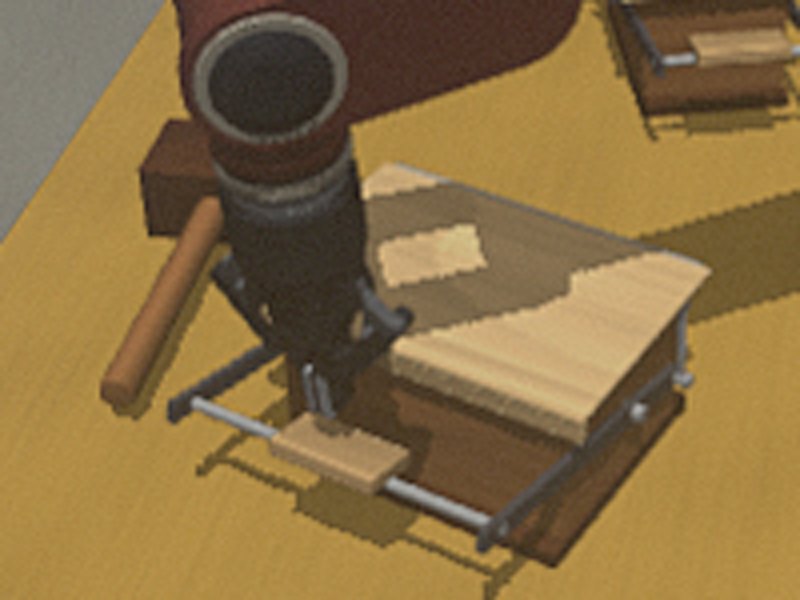

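View pics/scene2z.png

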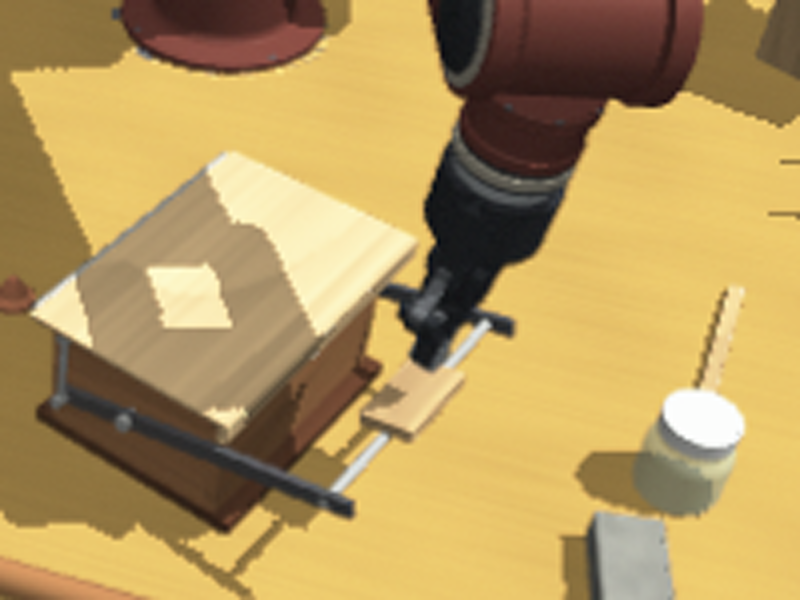

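Run:
```python
from h import *
from scipy.spatial.transform import Rotation as R
np.set_printoptions(precision=4,suppress=True)
s=manip.state();q=s["tool_rot"];r=R.from_quat(q[[1,2,3,0]]);print(r.as_matrix())
C=manip.calibration("wrist");H=np.linalg.inv(np.array(C["hand_eye"]))
def pj(w):
    p=H@np.r_[r.inv().apply(w-s["tool_pos"]),1];u=np.array([p[0],-p[1]])/-p[2];u=u*(1+C["k1"]*(u@u));return (C["mtx"]@np.r_[u,1])[:2]
t=s["tool_pos"];print(pj(t),pj(t-[0,0,.031]))
f=np.array([.337,.941,0]);
for w in (t,np.r_[.591,.293,0]):
  for k in(-.0206,0,.0206): 
    P=np.r_[w[:2],.110]+f*k+[0,0,.2*k]; print(k,pj(P))
for d in manip.landmark_of("wide_press","wrist"): print(d["confidence"],r.apply((np.array(C["hand_eye"])@np.r_[d["centre"],1])[:3])+t)
```

```text
[[-0.0383  0.9401 -0.3387]
 [-0.1117 -0.3409 -0.9335]
 [-0.993   0.0021  0.1181]]
[327.3808 264.1023] [326.5913 234.5286]
-0.0206 [326.4571 257.4213]
0 [326.5519 233.0518]
0.0206 [326.6589 205.3344]
-0.0206 [323.2587 259.8711]
0 [323.1484 235.7591]
0.0206 [323.0229 208.3475]
0.69 [0.5885 0.2952 0.1104]
```

Call:
send_rows --motion '[[[0, 0, -1, 0, 0, 0], [0, 0, -1, 0, 0, 0], [0, 0, -0.6, 0, 0, 0], [0, 0, -0.6, 0, 0, 0], [0, 0, -0.5, 0, 0, 0], [0, 0, 0, 0, 0, 0], [0, 0, 0, 0, 0, 0]]]'

```text
time: 6.08
tool_pos: [0.5928, 0.2947, 0.1051]
tool_rot: [-0.429, -0.544, -0.381, 0.612]
contact_force: [-2.8, 2.1, 8.0]
gripper_width: 0.0
```

Call:
send_rows --motion '[[[0.04, 0.11, -0.5, 0, 0, 0], [0.04, 0.11, -0.6, 0, 0, 0], [0.04, 0.11, -0.6, 0, 0, 0], [0.04, 0.11, -0.6, 0, 0, 0], [0.02, 0.06, -0.6, 0, 0, 0], [0, 0, -0.6, 0, 0, 0], [0, 0, -0.6, 0, 0, 0], [0, 0, -0.6, 0, 0, 0], [0, 0, -0.6, 0, 0, 0], [0, 0, -0.4, 0, 0, 0], [0, 0, 0, 0, 0, 0], [0, 0, 0, 0, 0, 0]]]'

```text
time: 7.08
tool_pos: [0.5942, 0.2982, 0.0476]
tool_rot: [-0.43, -0.543, -0.381, 0.613]
contact_force: [-2.9, -1.2, 7.3]
gripper_width: 0.003
```

Run:
```python
from h import *
s=manip.state();print(s["tool_pos"],s["contact_force"],s["time"],s["joint_pos"])
b=shot("side","side3");c=shot("scene","scene3");shot("wrist","w3")
```

```text
[0.59415819 0.29821057 0.04760503] [-2.91854338 -1.23034901  7.2960823 ] 7.0833 [ 0.39099004  0.36633164  1.57689653 -0.09317551  1.28237649  0.76932092]
```

View pics/side3.png

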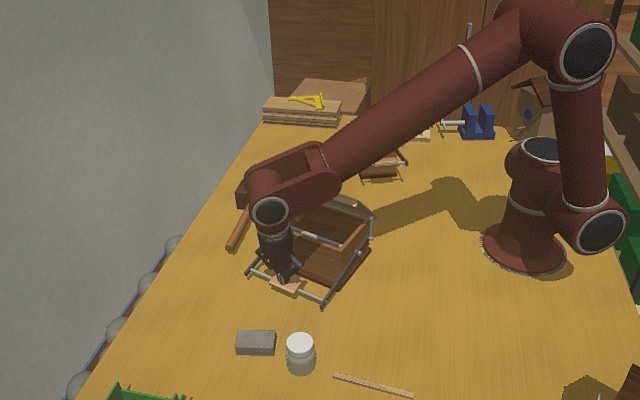

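View pics/scene3.png

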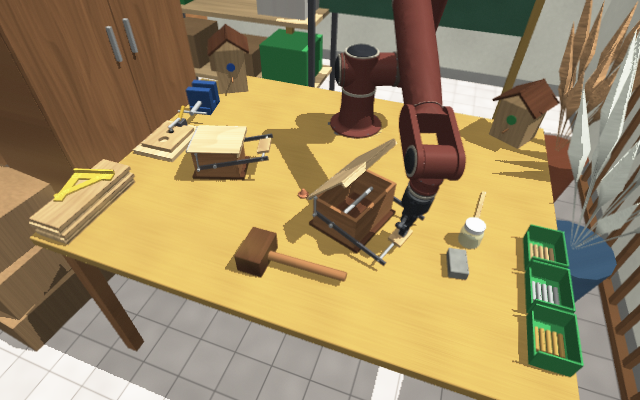

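View pics/w3.png

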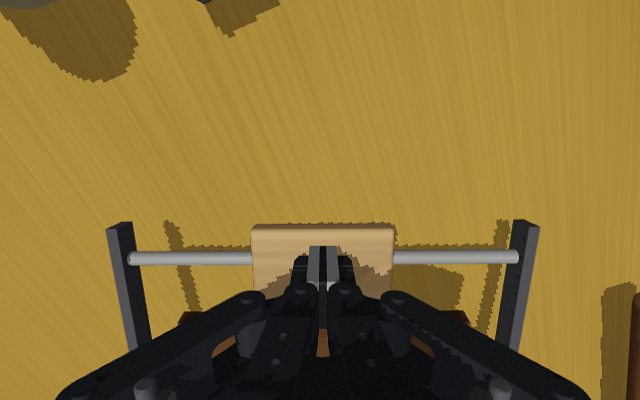

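Call:
send_rows --motion '[[[0, 0, -0.2, 0, 0, 0], [0, 0, -0.2, 0, 0, 0], [0, 0, 0, 0, 0, 0], [0, 0, 0, 0, 0, 0]]]'

```text
time: 7.57
tool_pos: [0.5943, 0.298, 0.0439]
tool_rot: [-0.43, -0.543, -0.381, 0.613]
contact_force: [-3.3, -1.2, 7.1]
gripper_width: 0.0
```

Call:
send_rows --motion '[[[0, 0, -0.15, 0, 0, 0], [0, 0, -0.1, 0, 0, 0], [0, 0, 0, 0, 0, 0], [0, 0, 0, 0, 0, 0]]]'

```text
time: 7.9
tool_pos: [0.5945, 0.2981, 0.0432]
tool_rot: [-0.43, -0.542, -0.38, 0.613]
contact_force: [-6.6, -3.3, 13.4]
gripper_width: 0.004
```

Call:
send_rows --motion '[[[0, 0, 0, 0, 0, 0], [0, 0, 0, 0, 0, 0], [0, 0, 0, 0, 0, 0], [0, 0, 0, 0, 0, 0], [0, 0, 0, 0, 0, 0], [0, 0, 0, 0, 0, 0], [0, 0, 0, 0, 0, 0], [0, 0, 0, 0, 0, 0], [0, 0, 0, 0, 0, 0], [0, 0, 0, 0, 0, 0], [0, 0, 0, 0, 0, 0], [0, 0, 0, 0, 0, 0]]]'

```text
time: 8.9
tool_pos: [0.5944, 0.2981, 0.0431]
tool_rot: [-0.43, -0.542, -0.38, 0.613]
contact_force: [-6.1, -3.1, 12.7]
gripper_width: -0.003
```

Call:
send_rows --motion '[[[0, 0, 0, 0, 0, 0], [0, 0, 0, 0, 0, 0], [0, 0, 0, 0, 0, 0], [0, 0, 0, 0, 0, 0], [0, 0, 0, 0, 0, 0], [0, 0, 0, 0, 0, 0], [0, 0, 0, 0, 0, 0], [0, 0, 0, 0, 0, 0], [0, 0, 0, 0, 0, 0], [0, 0, 0, 0, 0, 0], [0, 0, 0, 0, 0, 0], [0, 0, 0, 0, 0, 0]]]'

```text
time: 9.9
tool_pos: [0.5944, 0.2981, 0.0431]
tool_rot: [-0.43, -0.542, -0.38, 0.613]
contact_force: [-5.8, -3.4, 13.3]
gripper_width: 0.003
```

Call:
send_rows --motion '[[[0, 0, 0, 0, 0, 0], [0, 0, 0, 0, 0, 0], [0, 0, 0, 0, 0, 0], [0, 0, 0, 0, 0, 0], [0, 0, 0, 0, 0, 0], [0, 0, 0, 0, 0, 0], [0, 0, 0, 0, 0, 0], [0, 0, 0, 0, 0, 0], [0, 0, 0, 0, 0, 0], [0, 0, 0, 0, 0, 0], [0, 0, 0, 0, 0, 0], [0, 0, 0, 0, 0, 0]]]'

```text
time: 10.9
tool_pos: [0.5944, 0.2981, 0.0431]
tool_rot: [-0.43, -0.542, -0.38, 0.613]
contact_force: [-6.8, -3.1, 14.6]
gripper_width: -0.0
```

Run:
```python
from h import *
s=manip.state();print(s["tool_pos"],s["contact_force"],s["time"])
c=shot("scene","scene4");b=shot("side","side4")
cv2.imwrite("pics/s4z.png",cv2.resize(c[100:280,280:520],(800,600))[:,:,::-1])
```

```text
[0.5944402  0.29808227 0.04311816] [-6.75679387 -3.0661683  14.56650576] 10.9
```

View pics/s4z.png

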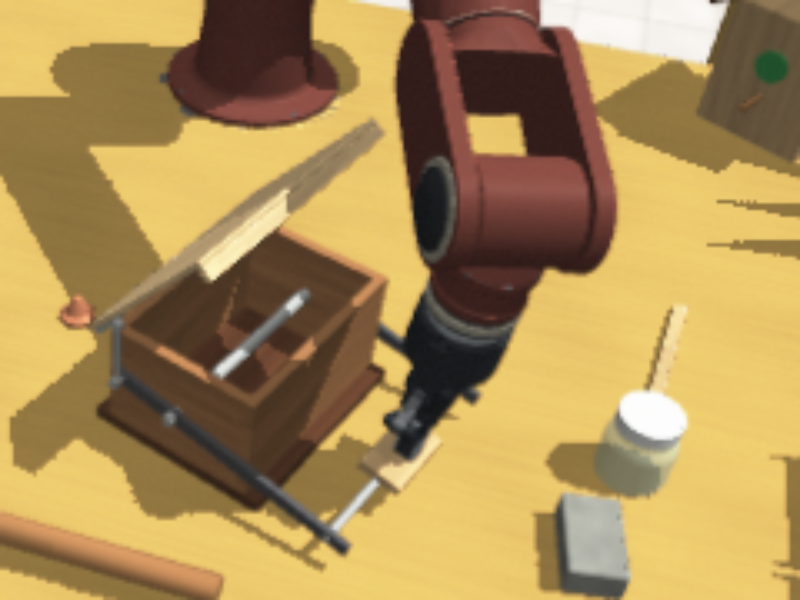

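Call:
send_rows --motion '[[[0, 0, 0.15, 0, 0, 0], [0, 0, 0.2, 0, 0, 0], [0, 0, 0.2, 0, 0, 0], [0, 0, 0.2, 0, 0, 0], [0, 0, 0.2, 0, 0, 0], [0, 0, 0.2, 0, 0, 0], [0, 0, 0.2, 0, 0, 0], [0, 0, 0.2, 0, 0, 0], [0, 0, 0.2, 0, 0, 0], [0, 0, 0.2, 0, 0, 0], [0, 0, 0.2, 0, 0, 0], [0, 0, 0.2, 0, 0, 0]]]'

```text
time: 12.0
tool_pos: [0.5948, 0.2993, 0.0654]
tool_rot: [-0.429, -0.544, -0.381, 0.612]
contact_force: [-1.8, 1.7, 6.6]
gripper_width: -0.003
```

Call:
send_rows --motion '[[[-0.01, -0.02, 0.2, 0, 0, 0], [-0.01, -0.02, 0.2, 0, 0, 0], [-0.01, -0.02, 0.2, 0, 0, 0], [-0.01, -0.02, 0.2, 0, 0, 0], [-0.01, -0.02, 0.2, 0, 0, 0], [-0.01, -0.02, 0.2, 0, 0, 0], [-0.01, -0.02, 0.2, 0, 0, 0], [-0.01, -0.02, 0.2, 0, 0, 0], [-0.01, -0.02, 0.2, 0, 0, 0], [-0.01, -0.02, 0.2, 0, 0, 0], [-0.01, -0.02, 0.2, 0, 0, 0], [-0.01, -0.02, 0.2, 0, 0, 0]]]'

```text
time: 13.0
tool_pos: [0.5942, 0.2976, 0.0901]
tool_rot: [-0.429, -0.545, -0.381, 0.611]
contact_force: [-1.2, 1.9, 5.9]
gripper_width: 0.004
```

Call:
send_rows --motion '[[[-0.01, -0.03, 0.2, 0, 0, 0], [-0.01, -0.03, 0.2, 0, 0, 0], [-0.01, -0.03, 0.2, 0, 0, 0], [-0.01, -0.03, 0.2, 0, 0, 0], [-0.01, -0.03, 0.2, 0, 0, 0], [-0.01, -0.03, 0.2, 0, 0, 0], [-0.01, -0.03, 0.2, 0, 0, 0], [-0.01, -0.03, 0.2, 0, 0, 0]]]'

```text
time: 13.67
tool_pos: [0.5932, 0.2949, 0.1059]
tool_rot: [-0.429, -0.544, -0.381, 0.612]
contact_force: [-0.4, 1.6, 7.3]
gripper_width: -0.001
```

Call:
send_rows --motion '[[[0, 0, 0.1, 0, 0, 0], [0, 0, 0.1, 0, 0, 0], [0, 0, 0.1, 0, 0, 0], [0, 0, 0.1, 0, 0, 0], [0, 0, 0.1, 0, 0, 0], [0, 0, 0.1, 0, 0, 0], [0, 0, 0.1, 0, 0, 0], [0, 0, 0.1, 0, 0, 0], [0, 0, 0.1, 0, 0, 0], [0, 0, 0.1, 0, 0, 0], [0, 0, 0.1, 0, 0, 0], [0, 0, 0.1, 0, 0, 0]]]'

```text
time: 14.67
tool_pos: [0.5921, 0.2938, 0.1155]
tool_rot: [-0.429, -0.543, -0.381, 0.613]
contact_force: [1.2, -1.7, -0.4]
gripper_width: 0.004
```

Call:
send_rows --motion '[[[0, 0.1, 0.3, 0, 0, 0], [0.1, 0.2, 0.6, 0, 0, 0], [0.2, 0.5, 1, 0, 0, 0], [0.3, 0.9, 2, 0, 0, 0], [0.3, 0.9, 2, 0, 0, 0], [0.3, 0.9, 2, 0, 0, 0], [0.3, 0.9, 2, 0, 0, 0], [0, 0, 1, 0, 0, 0], [0, 0, 0, 0, 0, 0], [0, 0, 0, 0, 0, 0], [0, 0, 0, 0, 0, 0], [0, 0, 0, 0, 0, 0]]]'

```text
time: 15.67
tool_pos: [0.6066, 0.337, 0.2231]
tool_rot: [-0.429, -0.542, -0.381, 0.614]
contact_force: [-0.3, -0.3, -1.4]
gripper_width: -0.003
```

Run:
```python
from h import *
np.set_printoptions(precision=4,suppress=True)
s=manip.state();print(s["tool_pos"],s["contact_force"],s["time"])
for c in("scene","side"):
    shot(c,c+"5")
    for q in("wide_press","wide_lid_panel","mallet","finial_cap","sanding_block","pencil","screw_jar"):
        print(c,q,[(round(d["confidence"],2),toworld(c,d["centre"])) for d in manip.landmark_of(q,c)[:1]])
```

```text
[0.6066 0.337  0.2231] [-0.2852 -0.307  -1.3586] 15.6667
scene wide_press [(0.7, array([0.5898, 0.2932, 0.1112]))]
scene wide_lid_panel [(0.76, array([0.5102, 0.0684, 0.126 ]))]
scene mallet [(0.73, array([ 0.785 , -0.0674, -0.0045]))]
scene finial_cap [(0.53, array([ 0.4921, -0.0405,  0.0004]))]
scene sanding_block [(0.66, array([ 0.624 ,  0.4669, -0.0015]))]
scene pencil [(0.6, array([0.3534, 0.5134, 0.0013]))]
scene screw_jar [(0.92, array([ 0.5098,  0.4912, -0.0059]))]
side wide_press [(0.72, array([0.5946, 0.2905, 0.1091]))]
side wide_lid_panel [(0.88, array([0.5136, 0.0649, 0.127 ]))]
side mallet [(0.64, array([ 0.7827, -0.0704,  0.0025]))]
side finial_cap [(0.52, array([0.5388, 0.1427, 0.0002]))]
side sanding_block [(0.94, array([ 0.6185,  0.4619, -0.0006]))]
side pencil [(0.82, array([0.3535, 0.517 , 0.0025]))]
side screw_jar [(0.87, array([ 0.5109,  0.4897, -0.0002]))]
```

View pics/scene5.png

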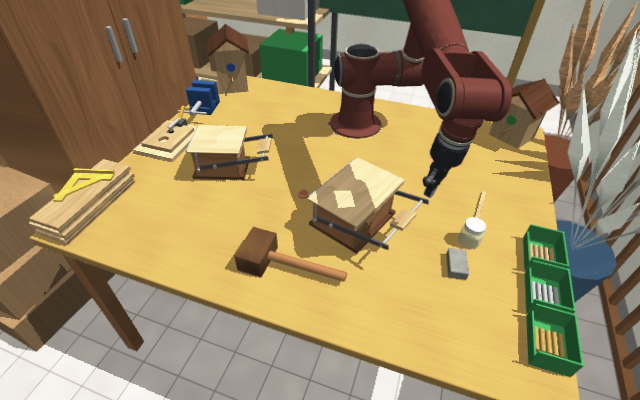

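The picture shows both lids shut, the board up at about (404,218), the gripper clear of it, and the loose things where they were.

```bash
python3 -c "
from plant import manip
print(manip.job_done())"
```

```text
the job is handed in; nothing more can be done
None
```

I worked the wide feeder through its board only and handed the job in with both lids shut; no verdict was reported.

- **Press and hold:** I pressed the board with shut fingertips until it met its stop. Height stopped dropping at 43 mm and the force rose from about 7 N to 13 N. I held it for about 3 s, at 13–15 N, and a picture showed the lid fully open.
- **Easing up:** The board came up over about 3.5 s. Force at the readings on the way was 6–7 N, down to about 0 when the board was back up. I then moved the gripper away, leaving the TCP about 0.11 m above the board.
- **Last checks:** The press point was back at about 110 mm. The picture showed both lids shut. The mallet, sanding block, pencil and jar were within about 6 mm of where they started, which is close to how accurately the networks locate things.
- **Disagreements:** The side camera's low-confidence finial cap reading (0.52) put it on the wide feeder, which was a false report. The scene camera and the picture show it where it was. The lid angle and closing speed could not be read directly; I judged them from pictures, the board's height and the slow lift.

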